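# Clamp a sweet tin in the ribbon-tying jig

### The job

The sweet tin standing on the wooden jig board is the next to be tied with ribbon. Without gripping or lifting anything, gently push the tin along the board into the corner of the fence, right back against the long rail and close to the end stop, then push the clamp's hand lever over past its centre so that it snaps down and the rubber pad holds the tin against the end stop. Leave everything else where it is.

Things in the scene. Friction and masses are not known exactly. Their poses are not given: they have to be found in the camera images.
- ribbon_jig: Ribbon-tying jig, fixed: a pale wooden board 240 x 340 mm, its top 15 mm above the counter. Origin under the board's centre, at counter height; x axis away from the robot (turned by up to 0.2 rad), y to the left, z up. Far left on it stands a dark L-shaped fence; to the right of that, along y at x = +45 mm, a steel toggle clamp (bracket to 33 mm above the board, y = -119 to +30 mm).
- fence_corner (a point): Inner corner of the fence, on the board's top, at (79, 114, 15) mm in the jig's frame. The fence is 28 mm high and 22 mm thick: the long back rail runs from here along the jig's -y for 114 mm, its front face at x = +79 mm; the short end stop runs along -x for 49 mm, its inner face at y = +114 mm.
- tin_home (a point): Point on the board's top, fixed to the jig at (45, 80, 15) mm in its frame, axes as the jig's: where the centre of the tin's underside is when the tin touches both back rail and end stop.
- tin: Round sweet tin, the one on the jig board in front of the fence: 68 mm in diameter, 42 mm high, 0.1 to 0.2 kg, gilt lid on a dark red body. Origin at the centre of its underside.
- clamp_lever (a joint): Hand lever of the clamp, rad: 0 open (leaning 40 degrees from upright to the jig's -y, away from the fence), 1.83 closed (65 degrees from upright to +y, towards the tin), swinging in the jig's y-z plane. A spring drives it to the nearer end: past 0.92 it snaps to the closed stop by itself. It starts at 0; about 3 N at its tip moves it.
- lever_tip (a point): Point on the axis of the black, 20 mm thick round grip of the lever, 105 mm from the lever's pivot; the grip ends 10 mm further out. It moves with the lever: open, about 80 mm above the pivot.
- lever_pivot (a point): The lever's pivot axis (along the jig's x), fixed at (45, -69, 37) mm in the jig's frame, 37 mm above the counter.
- clamp_pad: Black round rubber pad, 22 mm in diameter, 10 mm thick, sprung on the end of the clamp's plunger, 22 mm above the board; origin at the centre of its back. The lever drives it 23 mm along the jig's +y. Open, it stands 20 mm clear of a tin in the corner; closed, it presses the tin with about 10 N.
- spool: Spool of gold ribbon, 57 mm in diameter, 20 mm high, lying on the right front part of the jig board; to be left alone. Origin at the centre of its underside.
- ballotin: White gift box with a red ribbon, 52 x 65 x 72 mm, on the counter to the left of the board; to be left alone. Origin at the centre of its underside.
- waiting_tin: Another round tin, 65 mm in diameter and 40 mm high, on the counter to the left of the board; to be left alone. Origin at the centre of its underside.
- shears: Scissors, 199 mm long, flat on the counter to the right of the board; to be left alone.
- bar: Chocolate bar in kraft paper, 60 x 130 x 11 mm, flat on the counter to the right of the board; to be left alone.
Things that resemble listed ones, but are neither listed nor needed, are in the scene too. What is shaped like the tin but green or purple is not meant.

How it is judged:
By the outcome, as a careful person would: the job done as asked, in the order asked, and still so for the second after the job is handed in, with the robot touching nothing.
It also fails if it takes over 54 s, if anything falls off the work surface, if the arm or the gripper's body presses on something with over 40 N, if the wrist force passes 120 N, or if a joint passes its speed limit or range.

### The arm

A 7-joint arm with a two-finger parallel gripper is mounted at the origin on a cart in front of the work surface, level with it; the furniture and walls round the work are solid. World frame = base frame: x ahead of the robot, y to its left, z up, the work surface at z = 0. Lengths are in m, angles in rad, forces in N, time in s.
With the tool pointing down it reaches from about 0.425 to 1.025 m from the base axis. Payload 9.4 kg.
Tool frame: the origin (TCP) lies midway between the tips of the shut fingers; the grasp point (between the pads) lies 19 mm behind it; z points along the fingers, y is the line along which they close (so a half turn about z gives the same grasp; the last joint's range is limited). The gripper opens to 93 mm and grips with 3 to 60 N. Pads are 15 mm wide; open, the fingers measure 128 mm over their backs; the gripper's body (75 mm by 188 mm) begins 65 mm behind the grasp point.
Start: joints at [-1.241, 0.599, -0.003, 1.599, 0.002, 0.943, -0.08], TCP at [0.287, 0.666, 0.219] pointing down, gripper open.
Joint ranges: [-2.57, 2.57], [-0.35, 1.97], [-1.29, 1.29], [0.11, 2.56], [-1.05, 4.19], [0.11, 1.86], [-2.63, 2.63]. Speed limits (rad/s): [2.22, 2.22, 3.01, 3.01, 3.14, 3.14, 3.14].

### API

Orientations are given as a rotation vector (axis times angle).
In Python, from bench import manip gives the robot as it stands. The module is installed in compiled form; this text tells all that it offers. Calls block until the motion is done:
- manip.move_to(position, orientation): joint-space move of the TCP to a pose.
- manip.move_linear(position, rotation=None, vel=0.15): straight line of the TCP; rotation=None keeps the orientation; vel is the mean speed in m/s.
- manip.set_joints(angles): joint-space move.
- manip.move_gripper(opening, force=None): opening from 0.0 (shut) to 1.0 (fully open); force is the grip in N (None keeps the last); returns when the fingers have stopped.
- manip.wait(seconds).
- manip.solve_ik(position, orientation): joint angles nearest the present ones, or None.
- manip.get_image(name): name is "side" or "top" or "wrist"; returns the picture (480x640x3 uint8, red, green, blue); there is no depth.
- manip.get_calibration(name): a dict with "fov_y" (degrees; the focal length in pixels is half the picture's height over the tangent of half this angle, whatever the lens; pixels are square), "cx", "cy" (the principal point, pixels), "origin" and "rotation" of the camera in the world. Camera axes: x right, y down, z forward; pixel columns grow to the right and rows downward; lengths in m; the calibration is good to about 2 mm. A picture is of the moment at which its call begins: read the wrist's pose just before it. get_calibration takes no time and is no camera call; for the wrist camera it gives the pose at the moment of the call.
A pose or a line that the arm cannot do raises manip.MotionError and nothing moves.
- manip.job_done(): hands the job in; it is judged then, once.
Readings, each from a call of its own:
- manip.current_time_s(): time.
- manip.current_q(): joint angles.
- manip.current_qd(): joint speeds.
- manip.current_effort(): joint torques, N m.
- manip.current_position(): TCP position.
- manip.current_ee_rot(): TCP orientation.
- manip.current_wrist_force(): force on the tool from outside, world axes, zero at the start.
- manip.current_torque(): the same for the moment, N m.
- manip.current_grip_width(): opening from 0.0 (shut) to 1.0 (fully open).
- manip.current_grasp_force(): force on a finger pad.
Only numpy, scipy, OpenCV 4.12 (cv2) and the standard library are available. Lean on these libraries where they do the work, as an engineer would, in place of code of your own. Each camera call takes 0.05 s, during which the arm holds its last target. There are 200 camera calls.

## Working session

There is one attempt and no reset: what is moved stays moved. The work goes in short steps, each a Python script; the robot and the scene stay as the last script left them, time stands still between calls to the robot, and variables do not carry over. Pictures are saved under pics/ and viewed, at most 10 in all, crops included, and the job is handed in when it is done.

```bash
mkdir -p pics
python3 - <<'E'
from bench import manip
import cv2
for n in("top","side"):
    cv2.imwrite(f"pics/{n}0.png",manip.get_image(n)[...,::-1]); c=manip.get_calibration(n); print(n,c)
print(manip.current_time_s(),manip.current_ee_rot())
E
```

```text
top {'fov_y': 44.322334370753055, 'cx': 328.4540172929718, 'cy': 250.69353799588222, 'origin': array([ 0.27071932, -0.0083814 ,  1.57010992]), 'rotation': array([-2.13877474,  2.1158623 , -0.14550788])}
side {'fov_y': 44.70091274372426, 'cx': 318.04924585890416, 'cy': 239.51209295742274, 'origin': array([ 0.2315583 , -1.3128775 ,  0.96794052]), 'rotation': array([-2.15229565,  0.17058847, -0.11908139])}
0.1 [-6.34556316e-01 -3.07665904e+00  2.28703073e-03]
```

View pics/top0.png

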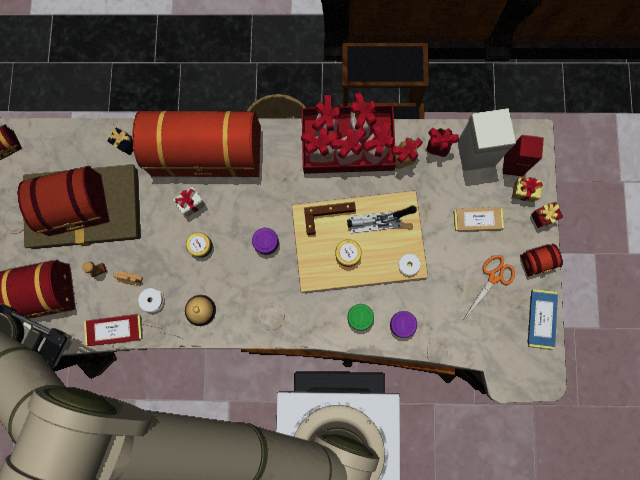

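View pics/side0.png

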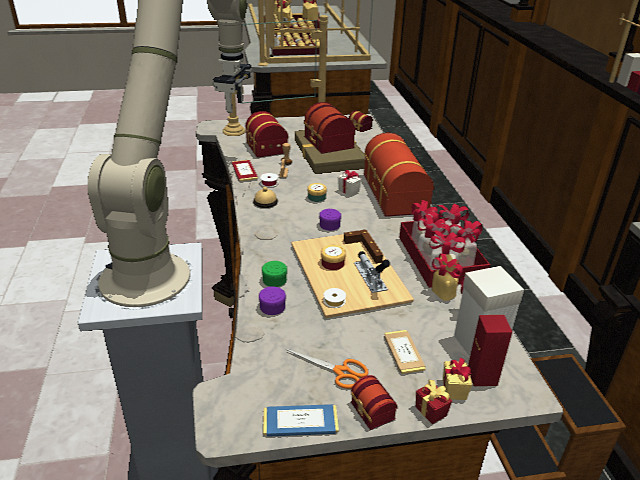

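Top view: the board spans (293,205)–(427,292), yawed a few degrees. The tin is at (348,252), the fence corner near (308,208), and the lever grip at about (405,212). In the side view the lever stands open. Next I'll localise the board and tin from the top picture.

```bash
cat > h.py <<'E'
import numpy as np, cv2
from bench import manip
from scipy.spatial.transform import Rotation as R
def cast(c,px,z):
    px=np.atleast_2d(px).astype(float); f=240/np.tan(np.radians(c["fov_y"]/2))
    d=np.c_[(px[:,0]-c["cx"])/f,(px[:,1]-c["cy"])/f,np.ones(len(px))]@R.from_rotvec(c["rotation"]).as_matrix().T
    o=np.asarray(c["origin"]); return (o+d*((z-o[2])/d[:,2])[:,None])[:,:2]
def biggest(m,near=None):
    cs=[k for k in cv2.findContours(m.astype(np.uint8),cv2.RETR_EXTERNAL,cv2.CHAIN_APPROX_NONE)[0]]
    return max(cs,key=cv2.contourArea)
def rect(P):
    "centre, size, yaw (x axis=240 side, pointing +x) of points in mm plane"
    (cx,cy),(w,h),a=cv2.minAreaRect((P*1000).astype(np.float32))
    a=np.radians(a)
    if w>h: a+=np.pi/2; w,h=h,w
    a=(a+np.pi/2)%np.pi-np.pi/2
    return np.array([cx,cy])/1000,(w,h),a
E
python3 - <<'E'
from h import *
c=manip.get_calibration("top"); im=cv2.imread("pics/top0.png"); hsv=cv2.cvtColor(im,cv2.COLOR_BGR2HSV)
m=cv2.inRange(hsv,(12,60,120),(32,200,255)); m[:185]=0;m[300:]=0;m[:,:285]=0;m[:,435:]=0
k=biggest(cv2.morphologyEx(m,cv2.MORPH_OPEN,np.ones((3,3))))
b=rect(cast(c,k[:,0],.015)); print(b)
A=R.from_rotvec([0,0,b[2]]).as_matrix()[:2,:2]
g=im[235:270,330:370]; 
cv2.imwrite("pics/crop.png",cv2.resize(im[180:305,280:440],None,fx=5,fy=5)[:600])
for n,p,z in(("tin",(348,252),.057),("corner",(313.5,211.5),.043),("spool",(410,265),.035),("grip",(405,212),.11)):
    w=cast(c,p,z)[0]; print(n,w,(A.T@(w-b[0]))*1000)
E
```

```text
(array([ 0.55083783, -0.05068086]), (239.48995971679688, 339.5954284667969), np.float64(0.12384295783400212))
tin [ 0.51159956 -0.02221493] [-35.42144995  33.09488632]
corner [0.62191815 0.0700302 ] [ 85.44696666 111.00625485]
spool [ 0.48206176 -0.1850882 ] [ -84.85222231 -124.88227262]
grip [ 0.60692935 -0.16511634] [  41.5260993  -120.48783997]
```

View pics/crop.png

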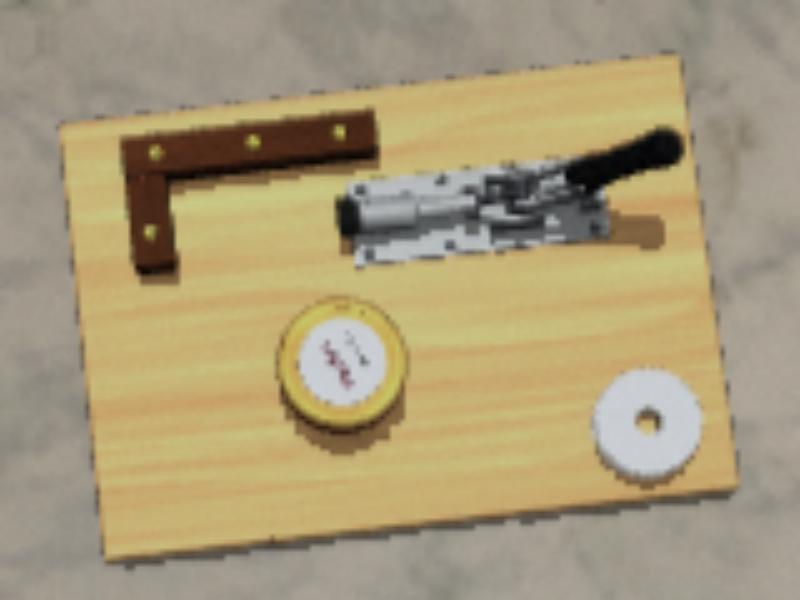

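The crop shows the tin lid at full-picture pixel (348.6,252.8), which is jig (-37,31) mm. The fence's inner corner is at about (313,215), the pad at (349,223) and the lever is open to the right. The board fit (239.5 x 339.6 mm) is good. I'll move above it and refine with the wrist camera.

```bash
cat >> h.py <<'E'
def ori(yaw,k):
    "tool down; tool y along direction yaw (k=0) or reversed (k=1)"
    t=yaw+np.pi*k; y=np.array([np.cos(t),np.sin(t),0]); z=np.array([0,0,-1.]); return R.from_matrix(np.c_[np.cross(y,z),y,z]).as_rotvec()
E
python3 - <<'E'
from h import *
C=np.array([.5508,-.0507]); a=.1238; A=R.from_rotvec([0,0,a]).as_matrix()[:2,:2]
W=lambda x,y,z:np.r_[C+A@[x/1e3,y/1e3],z]
for k in(0,1):
  for t in(0,np.pi/2):
    print(k,t,[np.round(manip.solve_ik(W(*p),ori(a+t,k)),2) if manip.solve_ik(W(*p),ori(a+t,k)) is not None else None for p in((0,0,.33),(-35,-20,.035),(45,-180,.1))])
k=0 if abs(manip.solve_ik(W(0,0,.33),ori(a,0))[6])<abs(manip.solve_ik(W(0,0,.33),ori(a,1))[6]) else 1
manip.move_to(W(-40,20,.36),ori(a,k)); manip.move_gripper(.35)
c=manip.get_calibration("wrist"); im=manip.get_image("wrist"); cv2.imwrite("pics/w1.png",im[...,::-1])
import pickle; pickle.dump(c,open("w1.pkl","wb")); print(k,c,manip.current_time_s())
E
```

```text
0 0 [array([-0.37,  0.29,  0.47,  1.88, -0.16,  1.01,  0.3 ]), array([-0.02,  0.66,  0.08,  2.2 , -0.18,  0.29,  0.34]), array([ 0.12,  0.67,  0.22,  1.87, -0.23,  0.63,  0.6 ])]
0 1.5707963267948966 [array([-0.19,  0.28,  0.23,  1.87, -0.08,  1.  ,  1.77]), array([ 0.15,  0.65, -0.16,  2.19,  0.32,  0.32,  1.41]), array([ 0.35,  0.66, -0.13,  1.85,  0.13,  0.64,  1.83])]
1 0 [array([-0.77,  0.45,  1.13,  1.9 , -0.46,  1.09, -2.47]), array([ 0.37,  0.69, -0.49,  2.17,  0.76,  0.45,  2.53]), array([-0.34,  0.96,  1.11,  1.9 , -1.04,  1.01, -1.76])]
1 1.5707963267948966 [array([-0.67,  0.38,  0.93,  1.89, -0.35,  1.04, -1.04]), array([-0.2 ,  0.69,  0.35,  2.21, -0.68,  0.35, -0.72]), array([-0.1 ,  0.73,  0.58,  1.88, -0.6 ,  0.71, -0.61])]
0 {'fov_y': 65.24223676034278, 'cx': 316.81931780246026, 'cy': 244.92427436727922, 'origin': array([0.49736285, 0.04497213, 0.52668923]), 'rotation': array([2.84006839, 0.17481439, 0.0286393 ])} 3.875
```

View pics/w1.png

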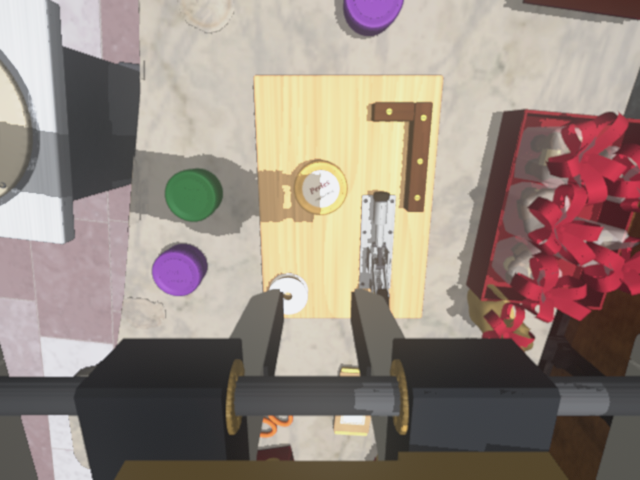

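The wrist view shows the whole board: far corners (255,75) and (442,75), tin (320,188), fence inner corner about (409,121), pad (380,195). I'll refine the jig pose from it.

Run:
```python
from h import *
import pickle; c=pickle.load(open("w1.pkl","rb")); im=cv2.imread("pics/w1.png"); h=cv2.cvtColor(im,cv2.COLOR_BGR2HSV)
C=np.array([.5508,-.0507]); a=.1238; A=R.from_rotvec([0,0,a]).as_matrix()[:2,:2]
J=lambda w:np.round((A.T@(w-C).T).T*1000,1)
m=cv2.inRange(h,(12,50,130),(32,200,255)); m[:,:245]=0;m[:,450:]=0;m[:65]=0;m[325:]=0
k=biggest(m); hull=cv2.convexHull(k); q=cv2.approxPolyDP(hull,8,True)[:,0]; print("board px",q.tolist(),J(cast(c,q,.015)).tolist())
m=cv2.inRange(h,(0,60,10),(15,255,120)); m[:,:365]=0;m[:,440:]=0;m[:95]=0;m[217:]=0
k=biggest(m); q=cv2.approxPolyDP(k,5,True)[:,0]; print("fence px",q.tolist(),J(cast(c,q,.043)).tolist())
m=cv2.inRange(h,(18,110,120),(32,255,255)); t=np.zeros_like(m); cv2.circle(t,(320,188),34,255,-1)
g=cv2.cvtColor(im,cv2.COLOR_BGR2GRAY)
H=cv2.HoughCircles(cv2.medianBlur(g,3)[140:240,270:370],cv2.HOUGH_GRADIENT,1,50,param1=120,param2=15,minRadius=20,maxRadius=32); print(H)
for cc in H[0]: print("tin",J(cast(c,cc[:2]+[270,140],.057)))
cv2.imwrite("pics/fz.png",cv2.resize(im[70:220,250:450],None,fx=4,fy=4,interpolation=cv2.INTER_CUBIC))
```

```text
board px [[442, 75], [421, 317], [284, 318], [262, 284], [254, 75]] [[116.7, 167.8], [117.5, -169.4], [-90.3, -170.8], [-121.2, -115.0], [-119.0, 167.8]]
fence px [[415, 104], [413, 119], [405, 120], [413, 122], [407, 209]] [[78.5, 131.9], [77.3, 114.7], [67.6, 113.5], [77.6, 111.2], [77.8, 2.8]]
[[[50.5 47.5 25.8]]]
tin [[-35.8  33.1]]
```

View pics/fz.png

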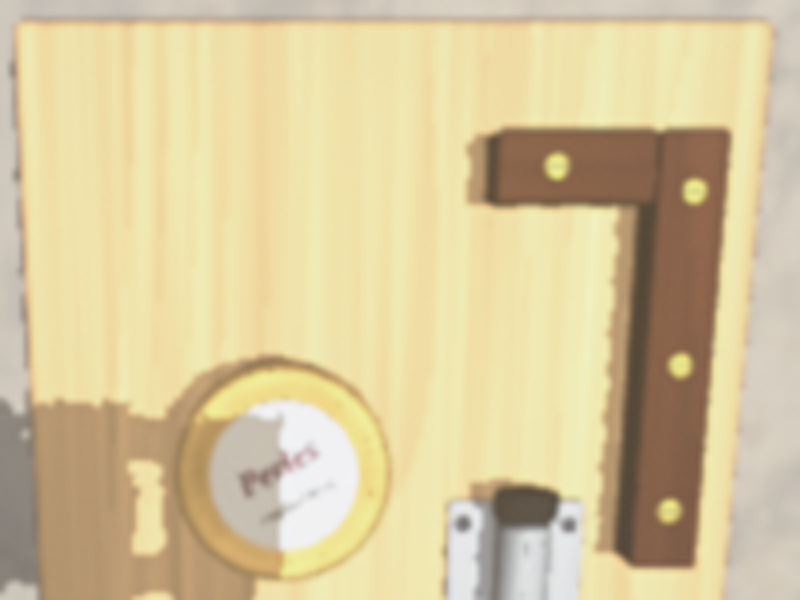

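The fence's top inner corner is at (412,121), which reads (77.5,113) mm in the jig frame, so I'll shift the jig origin by about -1 mm in both axes. The tin is at (-35,34). Now I'll push it +y between the half-open fingers, in front of the clamp, and then check.

```bash
cat >> h.py <<'E'
a=.1238; A=R.from_rotvec([0,0,a]).as_matrix()[:2,:2]; C=np.array([.5508,-.0507])+A@[-.0012,-.0008]
W=lambda x,y,z:np.r_[C+A@[x/1e3,y/1e3],z]
J=lambda w:np.round((A.T@(np.asarray(w)[...,:2]-C).T).T*1000,1)
E
python3 - <<'E'
from h import *
o=ori(a,0)
manip.move_to(W(-35,-24,.12),o); manip.move_linear(W(-35,-24,.032))
manip.move_linear(W(-35,-8,.032),vel=.08)
manip.move_linear(W(-35,40.5,.032),vel=.05); print(manip.current_wrist_force())
manip.move_linear(W(-35,20,.032)); 
print(J(manip.current_position()),manip.current_position()[2])
manip.move_linear(W(-35,20,.36),vel=.25)
c=manip.get_calibration("wrist"); im=manip.get_image("wrist"); cv2.imwrite("pics/w2.png",im[...,::-1])
g=cv2.cvtColor(im,cv2.COLOR_RGB2GRAY)
H=cv2.HoughCircles(cv2.medianBlur(g,3)[80:240,250:370],cv2.HOUGH_GRADIENT,1,50,param1=120,param2=15,minRadius=20,maxRadius=32)
for cc in H[0]: print("tin",cc,J(cast(c,cc[:2]+[250,80],.057)))
print(manip.current_time_s())
E
```

```text
[ 0.22830756 -0.6623977  -0.16460379]
[-35.1  19. ] 0.03202017706467153
tin [66.5 68.5 30.2] [[-37.   80.8]]
8.8333
```

View pics/w2.png

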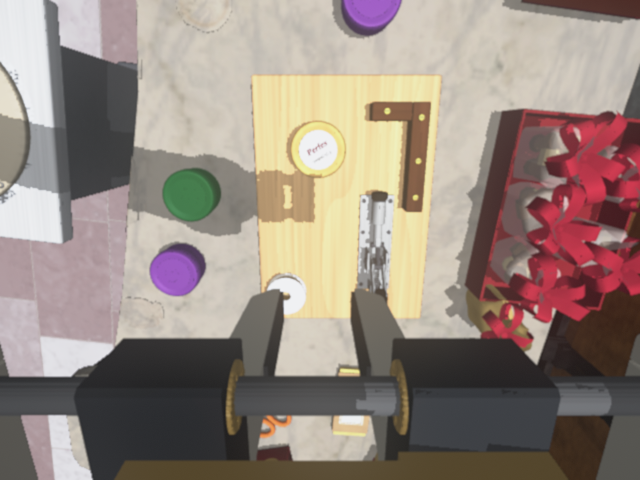

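The tin is now at about (318,149) px, roughly (-37,79) mm, and in line with its home. Next I'll turn the cradle and push +x to the rail, watching the force.

Run:
```python
from h import *
o=ori(a+np.pi/2,0)
if manip.solve_ik(W(8,78.3,.032),o) is None or manip.solve_ik(W(-92,78.3,.032),o) is None: o=ori(a+np.pi/2,1)
manip.move_to(W(-92,78.3,.13),o); manip.move_linear(W(-92,78.3,.032))
manip.move_linear(W(-78,78.3,.032),vel=.08)
manip.move_linear(W(4,78.3,.032),vel=.06)
f0=manip.current_wrist_force()[:2]; print("slide",A.T@f0)
x=4
while x<12:
    x+=.75; manip.move_linear(W(x,78.3,.032),vel=.03); f=A.T@manip.current_wrist_force()[:2]
    if f[0]<-5: break
print(x,f,J(manip.current_position()))
manip.move_linear(W(-40,78.3,.032),vel=.12); manip.move_linear(W(-60,78.3,.33),vel=.3)
manip.move_to(W(20,0,.36),ori(a,0)); manip.move_gripper(0)
c=manip.get_calibration("wrist"); im=manip.get_image("wrist"); cv2.imwrite("pics/w3.png",cv2.resize(im[60:240,240:460,::-1],None,fx=3.3,fy=3.3))
np.save("w3.npy",im); import pickle; pickle.dump(c,open("w3.pkl","wb"))
print(manip.current_time_s())
```

```text
slide [-0.75941061 -0.11449549]
8.5 [-6.00779614  0.26196503] [ 7.6 78.3]
17.8917
```

View pics/w3.png

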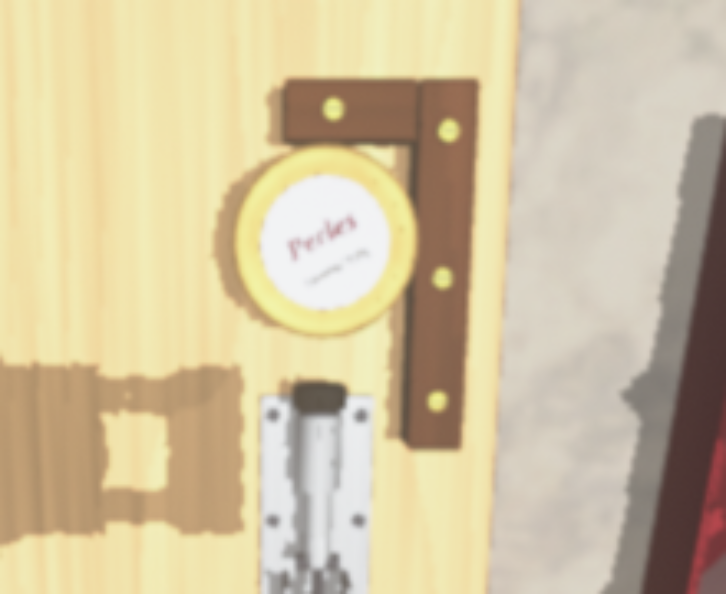

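The tin is seated against the rail at (326,240) in the crop, with the end stop about 1 mm away and the pad facing it. The push force rose to 6 N at the rail. Now the lever.

Run:
```python
from h import *
o=ori(a,0)
manip.move_to(W(45,-190,.2),o); manip.move_linear(W(45,-190,.105))
manip.move_linear(W(45,-162,.105),vel=.1)
for y in range(-150,-55,8):
    manip.move_linear(W(45,y,.105),vel=.06); print(y,(A.T@manip.current_wrist_force()[:2]).round(1),manip.current_wrist_force()[2].round(1))
manip.move_linear(W(45,-58,.105),vel=.06)
manip.move_linear(W(45,-90,.105)); manip.move_linear(W(20,-90,.36),vel=.25)
im=manip.get_image("wrist"); s=manip.get_image("side")
v=np.vstack([cv2.resize(im[60:260,200:460],(520,300)),cv2.resize(s[220:320,280:430],(520,300))])
cv2.imwrite("pics/w4.png",v[...,::-1]); print(manip.current_time_s())
```

```text
-150 [-0.5 -7.4] 3.5
-142 [-0.1 -8.2] 5.1
-134 [ 1.6 -6. ] 3.9
-126 [ 0.7 -5.3] 3.8
-118 [ 1.1 -4.3] 1.5
-110 [ 1.3 -3.5] 0.6
-102 [ 0.4 -2.1] 0.7
-94 [ 0.5 -1.5] -0.1
-86 [ 0.5 -1. ] -0.0
-78 [ 0.3 -0.4] 1.0
-70 [ 0.9 -0. ] 0.4
-62 [ 0.2 -0.1] 0.4
25.45
```

View pics/w4.png

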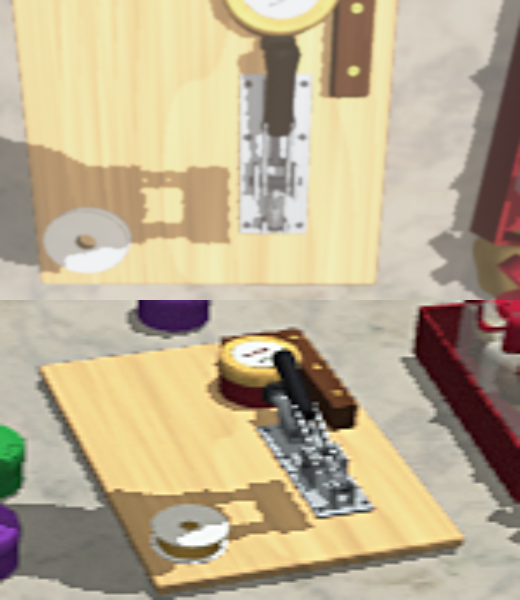

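The lever has snapped to its closed stop, leaning towards the tin in both views. One last look at the corner before handing in.

Run:
```python
from h import *
manip.move_to(W(20,0,.36),ori(a,0)); im=manip.get_image("wrist")
cv2.imwrite("pics/w5.png",cv2.resize(im[60:240,240:460,::-1],None,fx=3.3,fy=3.3))
```

```text
(no output)
```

View pics/w5.png

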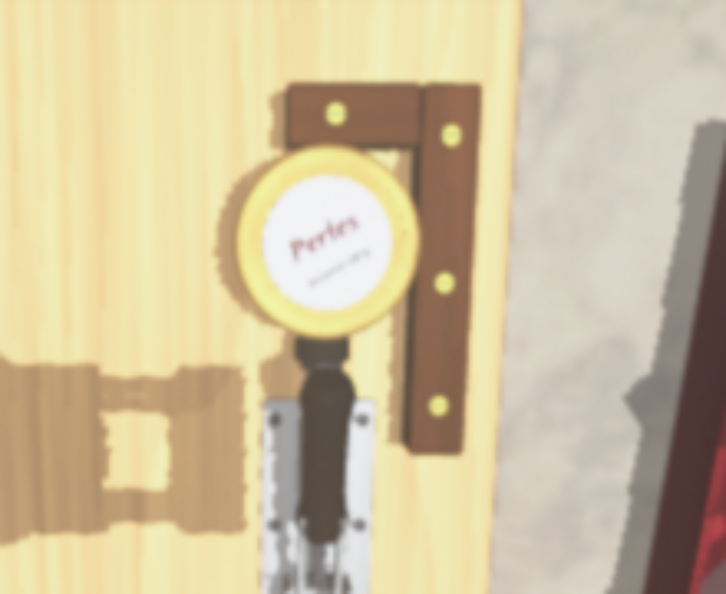

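The tin at (328,242) touches the rail and the end stop, the pad presses it at (322,350), and the lever is closed.

```bash
python3 -c "
from bench import manip
print(manip.job_done())"
```

```text
the job is handed in; nothing more can be done
None
```

The tin is in the fence corner, against the back rail and the end stop, with the clamp lever snapped closed and the pad holding it; the job is handed in.

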